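# Butt the last sealed backsplash tile up to its neighbours, by its edges

### The arm

A 6-joint arm with a two-finger parallel gripper is mounted at the origin on the work surface. World frame = base frame: x ahead of the robot, y to its left, z up, the work surface at z = 0. Lengths are in m, angles in degrees, forces in N, time in s.
With the tool pointing down it reaches from about 0.3 to 0.75 m from the base axis. Payload 8.5 kg.
Tool frame: the origin (TCP) lies at the very end of the fingers, on their centre line; the grasp point (between the pads) lies 19 mm behind it; z points along the fingers, y is the line along which they close (so a half turn about z gives the same grasp; the last joint's range is limited). The gripper opens to 85 mm and grips with 20 to 120 N. Pads are 22 mm wide; open, the fingers measure 114 mm over their backs; the gripper's body (76 mm by 85 mm) begins 54 mm behind the grasp point. The pads swing forward as they close: fully open they stand 13 mm farther back than shut.
Start: joints at [-76.221, 21.807, 74.336, -0, 83.858, -12.336], TCP at [0.242, -0.494, 0.204] pointing down, gripper open.
Joint ranges: [-178.18, 178.18], [-50.72, 133.34], [12.68, 142.11], [-81.47, 261.47], [9.98, 163.14], [-165.26, 165.26]. Speed limits (degrees/s): [136.94, 136.94, 180, 180, 180, 180].

### API

Orientations are given as a 3x3 rotation matrix whose columns are the frame's x, y, z axes.
In Python, from rig import * gives the robot as it stands. The module is installed in compiled form; this text tells all that it offers.
- The arm moves only by the shell command python3 -m pendant 'ROWS' [OPENING] [FORCE]. ROWS is JSON, a list of rows, each a list of 2 entries, a list of its own where there are three numbers: the shift along the tool's x, y, z as a fraction of full scale, then the turn, a rotation vector about the tool's x, y, z as a fraction of full scale. A call has 1 to 8 rows; each row shifts and turns the commanded pose from where the row before left it, along the tool's axes as they then stand; what a row does not reach is not made up. Full scale, the value 1, is 40 mm for a shift and 5 degrees for a turn. A row lasts 1/8 s, in which the tool goes at most 62.5 mm and 10.7 degrees, less where a joint would pass 70% of its speed; a pose out of reach is approached as far as the arm can. A call with a number of a shift or a turn outside -1 to 1 is refused whole. A call with a gripper value outside its range is refused whole. OPENING is the opening, from 0 (shut) to 1 (fully open), set as the call begins (- or left out, the last holds). The fingers move at their own pace and stop on an object; FORCE is the grip in N (left out, the last holds). Time passes only in rows, so rows that do not move let the fingers close. It gives the time, the measured TCP pose, the force, the opening and the grip force at its end, in the units of the state.
- observe(): the state, without advancing time (a new reading comes with each control period).
- get_image(name): name is "scene" or "side" or "wrist"; returns a dict with "img" (400x640x3 uint8, blue, green, red), "range_z" (400x640 float32, m along the optical axis (not along the pixel's ray), 0 where there is no reading), "camera_matrix" (3x3 intrinsics, pixels), "eye" and "rotation" of the camera in the world. Camera axes: x right, y down, z forward; pixel columns grow to the right and rows downward; lengths in m; the calibration is good to about 2 mm. A picture is of the moment at which its call begins.
- close_job(): hands the job in; it is judged then, once.
Trained networks look in the newest picture that a camera, given by its name, has taken for a name from the list of things; names that differ only in an ending like _2 or _b are one class to them, and where a whole thing is asked for, a point or a joint stands for the part that bears it (a point fixed in the world has none). Each returns a list of dicts, best first, with "conf" (0 to 1); they miss things now and then, are a little off and sometimes report something else, mostly with a low value. They report only what shows in the picture. A call takes as long as a camera call. They do not tell look-alikes from the thing itself.
- regions_of(camera, query): "mask" (400x640 bool, what is visible of it).
- landmark_of(camera, query): "point" ([x, y, z] in m, in world coordinates, good to about 4 mm: a listed point, or the origin of a listed thing).
The state is a dict: "time_s": time; "q": joint angles; "qvel": joint speeds; "joint_efforts": joint torques, N m; "position": TCP position; "tool_rot": TCP orientation; "ft_force": force on the tool from outside, world axes, zero at the start; "wrist_torque": the same for the moment, N m; "grip_width": finger opening in m; "gripper_force": force on a finger pad.
Only numpy, scipy, OpenCV 4.12 (cv2) and the standard library are available. Lean on these libraries where they do the work, as an engineer would, in place of code of your own. Each camera call takes 0.05 s, during which the arm holds its last target. There are 200 camera calls.

### The job

The loose white backsplash tile lying on the turntable has a freshly sealed face, so touch it only on its edges, never on a face: take it by its two long edges and lower it, still held, until it lies flat on the sloping rack beside the two tiles already there. Then, with its lower edge down on the rack's ledge, slide it sideways until it butts flush and square against the free edge of those tiles with no gap, gently enough that they are not pushed out of place. Let go of it, and leave everything else on the counter and turntable where it stands.

Things in the scene. Friction and masses are not known exactly. Their poses are not given: they have to be found in the camera images.
- tile: Loose white ceramic tile, 100 mm long (x), 60 wide (y), 8 thick (z out of its upper face), 80-150 g. Origin: centre of its underside. Starts level, face up, on two 22 mm high wooden strips on the turntable (14 mm wide, 72 long, along its width, centred 38 mm either side of its middle), so its long edges are free below over the middle 62 mm. A half turn about z makes no difference.
- tile_face: The sealed area of the loose tile, part of it: both faces except a 5 mm border, 90 x 50 mm. Same origin and axes as the tile. Fingers must not touch it.
- turntable: Round grey plastic turntable, 336 mm across, top 30 mm above the counter, carrying the strips with the tile, the bowl, the container, the cup and the whistle. Origin: its centre at counter level. It turns stiffly (about 0.5 N m). The tile lies about 95 mm from its centre towards -x of its own frame.
- rack_slope: Bearing of the fixed wooden rack, sloping 32 degrees from level, rising away from the robot. Origin: where the ledge meets the bearing plane, mid-width (rack 400 mm wide). x up the slope, y along the ledge (robot's left), z square out. A tile lying home has its origin at x = 50 mm, z = 0, its length along x. Friction may hold a tile part-way up the slope.
- rack: The same fixed rack as a whole; origin on the counter under its middle. In rack_slope axes: plane z = 0 is the top of two rails along y, 14 mm wide, 12 thick, centred at x = 12 and 88 mm; between them (x 19 to 81) it is open with 40 mm or more free below, except at the side cheeks (|y| 182 to 198). The ledge fills x -10 to 0 and stands 6 mm above the plane.
- laid_tiles: Two white tiles already on the rack, together 120 mm wide (towards -y), 100 up the slope, 8 thick. Origin: foot of their free (+y) edge, at the ledge, on the bearing plane; axes as rack_slope. Lightly stuck: a sideways push over about 15 N shifts them. Room for the loose tile is on their +y side, 170 mm or more up to the cheek. A tile butted flush has its origin at y = 30 mm here.
- laid_edge (a point): Middle of that free (+y) edge of the laid tiles, 50 mm up the slope from the ledge, half way through the thickness.
- bowl: Steel bowl, 116 mm across, 45 mm high, on the turntable; leave alone. Origin under its centre.
- gasket: Grey rubber gasket ring, 68 mm across, lying in the bowl; leave alone. Origin under its centre.
- container: Blue plastic container with closed lid, 90 x 105 mm, 68 mm high, on the turntable; leave alone. Origin under its centre.
- cup: White ceramic cup, 72 mm across, 60 mm high, on the turntable; leave alone. Origin under its centre.
- whistle: Steel pressure-cooker whistle, 30 mm across, 42 mm high, standing on the turntable about 100 mm to the side of the tile; leave alone. Origin under its centre.
- churner: Wooden churner lying on the counter behind the rack, 270 mm long along its y, 48 mm high; leave alone. Origin under its middle.
- salt_jar: Clear salt jar with steel cap, 60 mm across, 85 mm high, on the counter; leave alone. Origin under its centre.
There are look-alikes about, which are no part of the job. There is more than one size of the tile; the one meant has the size given above.

How it is judged:
By the outcome, as a careful person would: the job done as asked, in the order asked, and still so for the second after the job is handed in, with the robot touching nothing.
It also fails if it takes over 58 s, if anything falls off the work surface, if the arm or the gripper's body presses on something with over 40 N, if the wrist force passes 120 N, or if a joint passes its speed limit or range.

## Working session

There is one attempt and no reset: what is moved stays moved. The work goes in short steps, Python scripts to look and compute and a shell command to move; the robot and the scene stay as the last step left them, time stands still between calls to the robot, and variables do not carry over. Pictures are saved under pics/ and viewed, at most 10 in all, crops included, and the job is handed in when it is done.

```bash
mkdir -p pics; cat > h.py <<'E'
from rig import *
import numpy as np, cv2
def P(im,u,v,z=None):
    K=im["camera_matrix"]; z=im["range_z"][v,u] if z is None else z
    c=np.stack([(u-K[0,2])*z/K[0,0],(v-K[1,2])*z/K[1,1],z*np.ones_like(z)],-1)
    return c@np.array(im["rotation"]).T+np.array(im["eye"])
def mp(im,m):
    v,u=np.nonzero(m&(im["range_z"]>0)); return P(im,u,v)
E
python3 - <<'E'
from h import *
np.set_printoptions(precision=3,suppress=True)
for c in ["scene","side"]:
    im=get_image(c); cv2.imwrite(f"pics/{c}0.png",im["img"]); print(c,im["eye"])
    for q in ["tile","turntable","rack_slope","laid_edge","laid_tiles","whistle","bowl","container","cup","salt_jar"]:
        print(q,[(round(d["conf"],2),np.round(d["point"],3).tolist()) for d in landmark_of(c,q)][:4])
print(observe())
E
```

```text
scene [ 1.179 -0.631  0.721]
tile [(0.91, [0.542, 0.222, 0.05]), (0.9, [0.352, 0.314, 0.0]), (0.62, [0.382, 0.16, 0.001])]
turntable [(0.69, [0.633, 0.223, -0.004])]
rack_slope [(0.76, [0.503, -0.225, 0.066])]
laid_edge [(0.87, [0.535, -0.287, 0.097]), (0.72, [0.771, -0.174, -0.002])]
laid_tiles [(0.94, [0.496, -0.282, 0.064]), (0.53, [0.643, 0.109, 0.028])]
whistle [(0.44, [0.547, 0.11, 0.029])]
bowl [(0.69, [0.638, 0.319, 0.028])]
container [(0.83, [0.727, 0.215, 0.029]), (0.24, [0.643, 0.11, 0.026])]
cup [(0.65, [0.54, 0.221, 0.05])]
salt_jar [(0.7, [0.351, 0.06, -0.001])]
side [0.38  0.771 0.747]
tile [(0.86, [0.539, 0.226, 0.052]), (0.62, [0.355, 0.314, -0.001]), (0.6, [0.386, 0.168, -0.001]), (0.52, [0.509, -0.229, 0.061])]
turntable [(0.86, [0.632, 0.222, -0.002])]
rack_slope [(0.86, [0.509, -0.228, 0.061]), (0.73, [0.537, 0.225, 0.051])]
laid_edge []
laid_tiles [(0.73, [0.641, 0.317, 0.04]), (0.6, [0.498, -0.282, 0.068])]
whistle [(0.73, [0.548, 0.112, 0.026])]
bowl [(0.71, [0.637, 0.321, 0.026])]
container [(0.71, [0.537, 0.229, 0.049]), (0.6, [0.726, 0.215, 0.028])]
cup [(0.94, [0.643, 0.11, 0.026])]
salt_jar [(0.85, [0.353, 0.061, -0.001]), (0.16, [0.632, 0.225, -0.002])]
{'time_s': 1.1, 'q': array([-76.22 ,  21.809,  74.338,  -0.   ,  83.859, -12.335]), 'qvel': array([-0.028,  0.052, -0.028, -0.062,  0.01 , -0.007]), 'joint_efforts': array([  0.003, -44.833, -23.146,  -0.   ,   0.001,  -0.   ]), 'position': array([ 0.242, -0.494,  0.204]), 'tool_rot': array([[ 0.898,  0.44 , -0.   ],
       [ 0.44 , -0.898,  0.   ],
       [ 0.   , -0.   , -1.   ]]), 'ft_force': array([-0.106,  0.303,  0.437]), 'wrist_torque': array([-0.038,  0.016,  0.014]), 'gripper_force': 0.0, 'grip_width': 0.08548021577199882}
```

View pics/scene0.png

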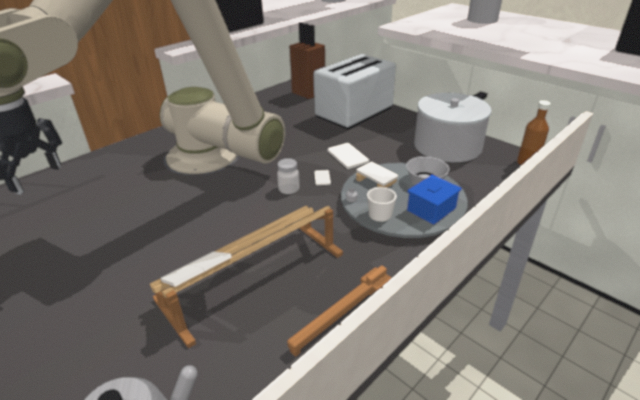

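View pics/side0.png

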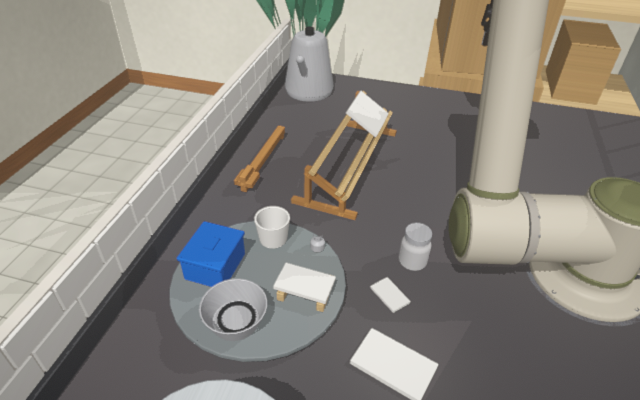

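Candidates: the tile on the strips at scene (377,174) / side (305,284); a larger tile on the counter at scene (348,156) / side (394,363); a small one at scene (322,177) / side (390,294). By the description it is the one on the strips. I'll crop that and measure it.

```bash
cat > m.py <<'E'
from h import *
np.set_printoptions(precision=4,suppress=True)
im=get_image("side")
cv2.imwrite("pics/crop.png",cv2.resize(im["img"][215:325,220:360],None,fx=5,fy=5,interpolation=cv2.INTER_CUBIC))
def rect(p):
    (c,s,a)=cv2.minAreaRect((p[:,:2]*1000).astype(np.float32)); return np.round(c,1),np.round(s,1),round(a,2)
for c in ["side","scene"]:
    im=get_image(c)
    for d in regions_of(c,"tile")[:3]:
        p=mp(im,d["mask"]); zm=np.median(p[:,2]); k=abs(p[:,2]-zm)<.004; print(c,"tile",round(d["conf"],2),k.sum(),zm,rect(p[k]),p[k].mean(0))
    for d in regions_of(c,"laid_tiles")[:2]:
        p=mp(im,d["mask"]); m=p.mean(0); k=np.linalg.norm(p-np.median(p,0),axis=1)<.1; p=p[k]
        if len(p)<10: continue
        u,s,v=np.linalg.svd(p-p.mean(0)); n=v[2]*np.sign(v[2][2]); print(c,"laid",round(d["conf"],2),k.sum(),p.mean(0),"n",n,"tilt",np.degrees(np.arccos(n[2])))
        R=np.array([[.848,0,-.53],[0,1,0],[.53,0,.848]]); q=p@R; print(rect(q),q.min(0),q.max(0),np.median(q[:,2]))
    for d in regions_of(c,"rack")[:1]:
        p=mp(im,d["mask"]); p=p[p[:,2]>.03]
        R=np.array([[.848,0,-.53],[0,1,0],[.53,0,.848]]); q=p@R; print(c,"rack",rect(q),np.percentile(q,[1,50,99],axis=0)); np.save(f"rack_{c}.npy",p)
E
python3 m.py
```

```text
side tile 0.96 3166 0.009822034509937794 (array([356.2, 312. ]), array([ 80. , 128.5]), 72.48) [0.3546 0.3147 0.0099]
side tile 0.71 1454 0.059421605546104206 (array([540.8, 226.1]), array([ 63.3, 100.6]), 86.51) [0.54   0.2276 0.0595]
side tile 0.63 668 0.005200774656079654 (array([385.8, 164.8]), array([44.7, 73.7]), 48.46) [0.3847 0.1671 0.0052]
side laid 0.78 939 [ 0.5348 -0.3412  0.0985] n [-0.5259  0.0564  0.8487] tilt 31.932798296889295
(array([ 504.8, -353.7]), array([141.3,  99.2]), 83.87) [ 0.4527 -0.428  -0.2113] [ 0.5573 -0.2787 -0.1939] -0.1997388288046793
side rack (array([ 506.7, -228.1]), array([404.3, 124.8]), 85.15) [[ 0.4466 -0.4148 -0.2884]
 [ 0.4974 -0.2015 -0.2138]
 [ 0.5768 -0.0275 -0.1953]]
scene tile 0.84 462 0.05777051791519844 (array([540.8, 223.8]), array([ 67.8, 101.7]), 86.05) [0.543  0.221  0.0579]
scene tile 0.81 516 0.007656774780840592 (array([354.6, 309.3]), array([ 79.1, 136.3]), 71.62) [0.3591 0.3064 0.008 ]
scene tile 0.63 194 0.0036370160859736655 (array([385. , 162.6]), array([42.1, 75.4]), 48.43) [0.387  0.1604 0.0036]
scene laid 0.65 906 [ 0.5463 -0.3555  0.1044] n [-0.5001  0.0385  0.8651] tilt 30.101638175219485
(array([ 504.3, -350.3]), array([121.4, 105.7]), 85.18) [ 0.4481 -0.4134 -0.2164] [ 0.5603 -0.2873 -0.1962] -0.20063001196795854
scene rack (array([ 508.2, -232.7]), array([400.2, 128.2]), 85.16) [[ 0.4447 -0.4332 -0.2886]
 [ 0.5346 -0.2884 -0.2164]
 [ 0.5759 -0.0412 -0.1969]]
```

View pics/crop.png

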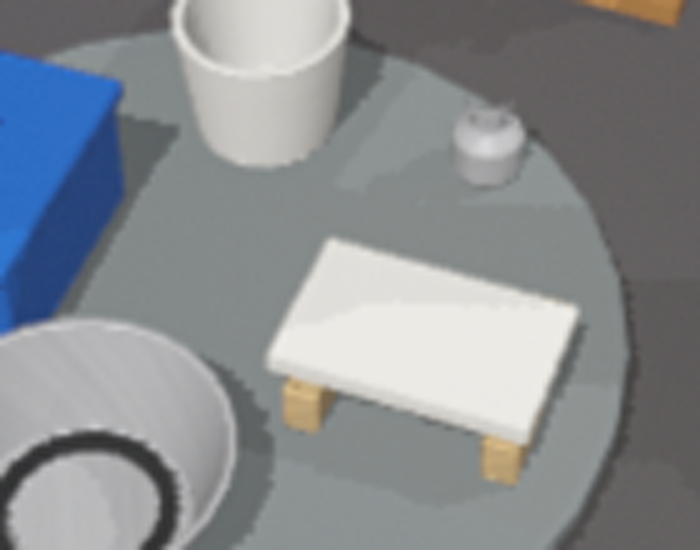

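The crop shows the white tile on its two wooden strips (crop centre about (425,335)). It measures about 100 x 61 mm with its long axis at a yaw of about -4 deg, so the choice is confirmed. The whistle, cup and bowl are clear of the finger positions.

```bash
python3 -m pendant '[[[0,0,0],[0,0,1]],[[0,0,0],[0,0,1]],[[0,0,0],[0,0,1]],[[0,0,0],[0,0,1]],[[0,0,0],[0,0,1]],[[0,0,0],[0,0,0.96]],[[0.33,-0.97,0],[0,0,0]],[[0.33,-0.97,0],[0,0,0]]]' 1 30 
python3 -m pendant '[[[0.33,-0.97,0],[0,0,0]],[[0.33,-0.97,0],[0,0,0]],[[0.33,-0.97,0],[0,0,0]],[[0.33,-0.97,0],[0,0,0]],[[0.33,-0.97,0],[0,0,0]],[[0.33,-0.97,0],[0,0,0]],[[0.33,-0.97,0],[0,0,0]],[[0.33,-0.97,0],[0,0,0]]]'
python3 -m pendant '[[[0.33,-0.97,0],[0,0,0]],[[0.33,-0.97,0],[0,0,0]],[[0.33,-0.97,0],[0,0,0]],[[0.33,-0.97,0],[0,0,0]],[[0.33,-0.97,0],[0,0,0]],[[0.33,-0.97,0],[0,0,0]],[[0.33,-0.97,0.2],[0,0,0]],[[0.33,-0.97,0.3],[0,0,0]]]'
cat > w.py <<'E'
from h import *
import sys
np.set_printoptions(precision=4,suppress=True)
im=get_image("wrist"); cv2.imwrite(sys.argv[1],im["img"]); s=observe(); print(s["time_s"],s["position"],s["tool_rot"].tolist(),im["eye"])
for d in regions_of("wrist",sys.argv[2])[:2]:
    p=mp(im,d["mask"]); p=p[p[:,2]>.03]
    if len(p)<10: continue
    zm=np.percentile(p[:,2],75); k=abs(p[:,2]-zm)<.004; print(d["conf"],k.sum(),zm,cv2.minAreaRect((p[k][:,:2]*1000).astype(np.float32)))
E
python3 w.py pics/w1.png tile
```

```text
time_s: 2.55
position: [0.2736, -0.4173, 0.2036]
tool_rot: [[0.998, -0.065, 0.0], [-0.065, -0.998, 0.0], [0.0, -0.0, -1.0]]
ft_force: [1.2, 0.3, -0.4]
grip_width: 0.0851
gripper_force: 0.0
time_s: 3.55
position: [0.3991, -0.1139, 0.204]
tool_rot: [[0.998, -0.064, 0.0], [-0.064, -0.998, -0.0], [0.0, 0.0, -1.0]]
ft_force: [1.2, -0.1, 0.1]
grip_width: 0.0856
gripper_force: 0.0
time_s: 4.55
position: [0.5247, 0.1892, 0.1839]
tool_rot: [[0.998, -0.064, 0.001], [-0.064, -0.998, 0.0], [0.001, -0.0, -1.0]]
ft_force: [0.7, -1.0, -0.6]
grip_width: 0.0854
gripper_force: 0.0
4.6 [0.5249 0.1927 0.1817] [[0.9980754262888185, -0.061996183840916194, -0.0013844231854400239], [-0.061994014850445686, -0.9980753047591248, 0.0015582530933693195], [-0.0014783643379708768, -0.0014694281689129828, -0.9999978276075104]] [0.5967 0.1845 0.3555]
0.67 6360 0.06181184408457269 ((541.1864013671875, 224.62533569335938), (59.80119705200195, 100.18356323242188), 86.32403564453125)
0.56 4 0.24624442837714183 ((518.0001220703125, 232.12387084960938), (0.002596671460196376, 0.13123232126235962), 58.435264587402344)
```

```bash
python3 -m pendant '[[[0.3,-0.75,0],[0,0,0]],[[0,0,0.8],[0,0,0]],[[0,0,0.8],[0,0,0]],[[0,0,0.6],[0,0,0]],[[0,0,0],[0,0,0]]]'
```

```text
time_s: 5.28
position: [0.5372, 0.2163, 0.0948]
tool_rot: [[0.998, -0.065, -0.003], [-0.065, -0.998, -0.001], [-0.003, 0.001, -1.0]]
ft_force: [0.2, -0.2, 0.6]
grip_width: 0.0852
gripper_force: 0.0
```

```bash
python3 -m pendant '[[[0.09,-0.21,0],[0,0,0]],[[0,0,0.5],[0,0,0]],[[0,0,0.4],[0,0,0]],[[0,0,0],[0,0,0]],[[0,0,0],[0,0,0]]]'
```

```text
time_s: 5.9
position: [0.5426, 0.2253, 0.0606]
tool_rot: [[0.998, -0.064, 0.001], [-0.064, -0.998, 0.0], [0.001, -0.0, -1.0]]
ft_force: [-0.3, -0.2, -0.8]
grip_width: 0.0854
gripper_force: 0.0
```

```bash
python3 -m pendant '[[[-0.03,0.01,0.35],[0,0,0]],[[0,0,0.32],[0,0,0]],[[0,0,0],[0,0,0]],[[0,0,0],[0,0,0]]]'
python3 -m pendant '[[[0,0,0],[0,0,0]],[[0,0,0],[0,0,0]],[[0,0,0],[0,0,0]],[[0,0,0],[0,0,0]]]' 0.6 25
python3 - <<'E'
from h import *
im=get_image("side"); cv2.imwrite("pics/grasp.png",cv2.resize(im["img"][195:335,220:380],None,fx=4,fy=4,interpolation=cv2.INTER_CUBIC))
E
```

```text
time_s: 6.4
position: [0.541, 0.2249, 0.0331]
tool_rot: [[0.998, -0.064, 0.0], [-0.064, -0.998, 0.0], [0.0, -0.0, -1.0]]
ft_force: [1.4, -0.3, -0.3]
grip_width: 0.0852
gripper_force: 0.0
time_s: 6.9
position: [0.5409, 0.2249, 0.0331]
tool_rot: [[0.998, -0.064, 0.0], [-0.064, -0.998, 0.0], [0.0, -0.0, -1.0]]
ft_force: [0.6, -0.2, 0.1]
grip_width: 0.0515
gripper_force: 0.0
```

View pics/grasp.png

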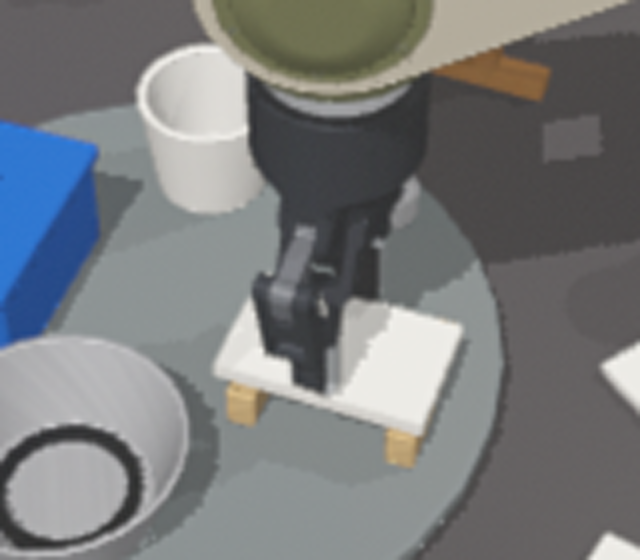

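The near finger ends at about crop (310,388), right on the tile's edge line, which I didn't expect. I'll check its height and y position from depth before closing further.

```bash
python3 - <<'E'
from h import *
np.set_printoptions(precision=3,suppress=True)
for c,q in [("side",None),("wrist",None)]:
    im=get_image(c); print(c)
    if c=="side":
        for v in range(278,298,2):
            for u in (293,297,301):
                print(v,u,im["img"][v,u],P(im,np.array(u),np.array(v)),end=" | ")
            print()
    else: cv2.imwrite("pics/w2.png",im["img"])
E
```

```text
side
278 293 [62 60 57] [0.543 0.287 0.139] | 278 297 [62 59 58] [0.535 0.29  0.144] | 278 301 [61 59 58] [0.38  0.771 0.747] | 
280 293 [70 66 63] [0.543 0.287 0.133] | 280 297 [62 60 59] [0.536 0.287 0.135] | 280 301 [57 56 55] [0.533 0.274 0.122] | 
282 293 [89 84 81] [0.545 0.28  0.119] | 282 297 [62 59 57] [0.536 0.286 0.129] | 282 301 [85 84 82] [0.533 0.273 0.114] | 
284 293 [73 68 66] [0.544 0.283 0.118] | 284 297 [63 61 60] [0.536 0.286 0.123] | 284 301 [98 96 94] [0.532 0.278 0.116] | 
286 293 [86 86 85] [0.55  0.265 0.089] | 286 297 [63 61 60] [0.538 0.282 0.114] | 286 301 [99 98 96] [0.537 0.261 0.088] | 
288 293 [96 95 94] [0.55  0.266 0.084] | 288 297 [67 65 62] [0.543 0.265 0.086] | 288 301 [93 91 91] [0.537 0.26  0.081] | 
290 293 [112 113 113] [0.551 0.262 0.074] | 290 297 [68 65 64] [0.544 0.262 0.076] | 290 301 [99 97 96] [0.537 0.26  0.077] | 
292 293 [206 211 213] [0.555 0.253 0.056] | 292 297 [132 136 137] [0.544 0.263 0.072] | 292 301 [125 123 121] [0.537 0.26  0.071] | 
294 293 [180 184 187] [0.554 0.255 0.053] | 294 297 [207 212 215] [0.547 0.254 0.055] | 294 301 [182 187 188] [0.539 0.256 0.059] | 
296 293 [134 135 129] [0.559 0.241 0.028] | 296 297 [129 131 129] [0.552 0.239 0.029] | 296 301 [196 200 203] [0.539 0.256 0.054] | 
wrist
```

View pics/w2.png

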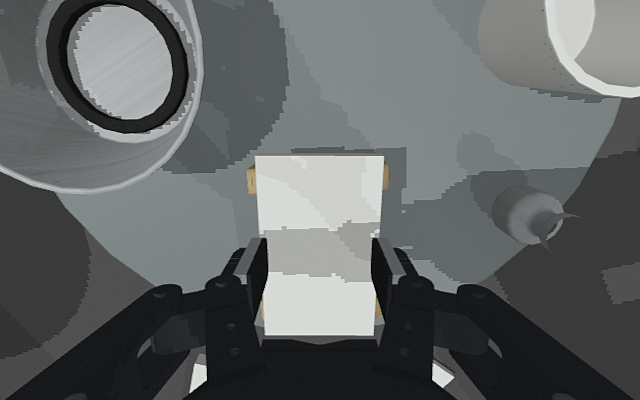

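The wrist view shows the pad ends at (264,240) and (376,240), overlapping the tile's edges from above. So the fingers end higher than the reported TCP. Nothing has been touched (force 0). I'll open and measure the real finger tip height.

```bash
python3 -m pendant '[[[0,0,0],[0,0,0]],[[0,0,0],[0,0,0]],[[0,0,0],[0,0,0]],[[0,0,0],[0,0,0]]]' 1
python3 - <<'E'
from h import *
np.set_printoptions(precision=3,suppress=True)
s=observe(); o=s["position"]; R=np.array(s["tool_rot"])
for c in ["wrist","side","scene"]:
    im=get_image(c); v,u=np.nonzero((im["range_z"]>0)&(im["img"].max(2)<130)); p=P(im,u,v); t=(p-o)@R
    for sg in (1,-1):
        k=(abs(t[:,0])<.014)&(t[:,1]*sg>.036)&(t[:,1]*sg<.07)&(t[:,2]>-.1)&(p[:,2]>.04)
        if k.sum()>5: print(c,sg,k.sum(),"lowest in tool z",np.sort(t[k,2])[-6:],"y pct",np.percentile(t[k,1],[5,50,95]), "x",np.percentile(t[k,0],[2,98]))
    if c=="wrist":
        print("turntable z", P(im,np.array(320),np.array(120)), "pads", P(im,np.array(258),np.array(262)))
im=get_image("side");cv2.imwrite("pics/s3.png",im["img"])
E
```

```text
time_s: 7.55
position: [0.5409, 0.2249, 0.033]
tool_rot: [[0.998, -0.064, -0.0], [-0.064, -0.998, 0.0], [-0.0, -0.0, -1.0]]
ft_force: [-0.1, -0.5, 0.1]
grip_width: 0.0854
gripper_force: 0.0
wrist 1 8467 lowest in tool z [-0.042 -0.042 -0.042 -0.042 -0.042 -0.041] y pct [0.043 0.054 0.067] x [-0.008  0.014]
wrist -1 8552 lowest in tool z [-0.042 -0.042 -0.042 -0.042 -0.042 -0.041] y pct [-0.067 -0.054 -0.042] x [-0.008  0.014]
turntable z [0.606 0.22  0.031] pads [0.523 0.264 0.032]
side 1 96 lowest in tool z [-0.042 -0.042 -0.041 -0.041 -0.04  -0.039] y pct [0.04  0.042 0.045] x [-0.01   0.004]
side -1 146 lowest in tool z [-0.049 -0.049 -0.049 -0.048 -0.047 -0.046] y pct [-0.069 -0.056 -0.046] x [-0.011  0.009]
scene 1 119 lowest in tool z [-0.048 -0.047 -0.047 -0.046 -0.045 -0.044] y pct [0.042 0.054 0.066] x [-0.008  0.014]
scene -1 160 lowest in tool z [-0.041 -0.04  -0.04  -0.039 -0.038 -0.038] y pct [-0.065 -0.043 -0.039] x [-0.011  0.013]
```

The tips sit 41 mm behind the reported TCP when open, where 13 mm was expected, so the reported TCP is about 28 mm too far out. I'll allow for that and descend another 31 mm.

```bash
python3 -m pendant '[[[0,0,0.3],[0,0,0]],[[0,0,0.3],[0,0,0]],[[0,0,0.17],[0,0,0]],[[0,0,0],[0,0,0]],[[0,0,0],[0,0,0]]]'
python3 - <<'E'
from h import *
np.set_printoptions(precision=3,suppress=True)
s=observe(); o=s["position"]; R=np.array(s["tool_rot"])
for c in ["side","scene"]:
    im=get_image(c); v,u=np.nonzero((im["range_z"]>0)&(im["img"].max(2)<130)); p=P(im,u,v); t=(p-o)@R
    for sg in (1,-1):
        k=(abs(t[:,0])<.014)&(t[:,1]*sg>.036)&(t[:,1]*sg<.07)&(t[:,2]>-.1)&(p[:,2]>.034)
        if k.sum()>5: print(c,sg,k.sum(),"lowest world z",np.sort(p[k,2])[:6],"y",np.percentile(t[k,1],[5,95]))
E
```

```text
time_s: 8.38
position: [0.5411, 0.2249, 0.0024]
tool_rot: [[0.998, -0.064, 0.0], [-0.064, -0.998, 0.0], [0.0, -0.0, -1.0]]
ft_force: [1.0, -0.7, -0.7]
grip_width: 0.0855
gripper_force: 0.0
side 1 85 lowest world z [0.043 0.045 0.045 0.046 0.047 0.047] y [0.041 0.048]
side -1 146 lowest world z [0.043 0.048 0.048 0.049 0.049 0.05 ] y [-0.069 -0.045]
scene 1 137 lowest world z [0.041 0.042 0.043 0.043 0.047 0.047] y [0.044 0.069]
scene -1 135 lowest world z [0.051 0.052 0.052 0.053 0.053 0.054] y [-0.068 -0.039]
```

```bash
python3 -m pendant '[[[0,0,0],[0,0,0]],[[0,0,0],[0,0,0]],[[0,0,0],[0,0,0]],[[0,0,0],[0,0,0]],[[0,0,0],[0,0,0]]]' 0 30
```

```text
time_s: 9.1
position: [0.541, 0.2249, 0.0026]
tool_rot: [[0.998, -0.064, 0.001], [-0.064, -0.998, 0.0], [0.0, -0.0, -1.0]]
ft_force: [-1.1, -0.4, 5.5]
grip_width: 0.0593
gripper_force: 32.7
```

```bash
python3 -m pendant '[[[0,0,-0.3],[0,0,0]],[[0,0,-0.7],[0,0,0]],[[0,0,-1],[0,0,0]],[[0,0,-1],[0,0,0]],[[0,0,-0.8],[0,0,0]],[[0,0,0],[0,0,0]],[[0,0,0],[0,0,0]]]'
python3 - <<'E'
from h import *
np.set_printoptions(precision=4,suppress=True)
im=get_image("wrist"); cv2.imwrite("pics/w4.png",im["img"]); s=observe(); R=s["tool_rot"]
for d in regions_of("wrist","tile")[:2]:
    t=(mp(im,d["mask"])-s["position"])@R; t=t[(abs(t[:,1])<.05)&(t[:,2]>-.12)]
    if len(t)>50:
        k=abs(t[:,2]-np.median(t[:,2]))<.006; t=t[k]
        A=np.c_[t[:,:2],np.ones(len(t))]; print(d["conf"],k.sum(),"plane",np.linalg.lstsq(A,t[:,2],rcond=None)[0],cv2.minAreaRect((t[:,:2]*1000).astype(np.float32)))
# rack frame: plane fit and ledge/laid edge
for c in ["scene","side"]:
    im=get_image(c)
    for q in ["rack_slope","laid_tiles","laid_edge","tile"]:
        print(c,q,[(round(d["conf"],2),np.round(d["point"],4).tolist()) for d in landmark_of(c,q)][:3])
E
```

```text
time_s: 9.98
position: [0.5403, 0.2247, 0.1532]
tool_rot: [[0.998, -0.064, -0.002], [-0.064, -0.998, -0.0], [-0.002, 0.001, -1.0]]
ft_force: [-0.4, 0.3, -1.8]
grip_width: 0.0596
gripper_force: 32.9
0.66 25995 plane [ 0.002  -0.0002 -0.0591] ((9.772144317626953, 0.5959377288818359), (61.22511291503906, 81.68970489501953), 89.77076721191406)
scene rack_slope [(0.78, [0.5042, -0.23, 0.0633])]
scene laid_tiles [(0.74, [0.4929, -0.2826, 0.0657]), (0.3, [0.5372, -0.2852, 0.095])]
scene laid_edge [(0.55, [0.5391, -0.2858, 0.0968]), (0.46, [0.6404, 0.3167, 0.0328])]
scene tile [(0.75, [0.5403, 0.2238, 0.2013]), (0.74, [0.382, 0.164, 0.0005]), (0.7, [0.3533, 0.3161, 0.0001])]
side rack_slope [(0.65, [0.5047, -0.2292, 0.0631])]
side laid_tiles []
side laid_edge []
side tile [(0.88, [0.535, 0.2249, 0.2031]), (0.84, [0.3595, 0.3084, 0.0005]), (0.69, [0.3826, 0.1646, -0.0009])]
```

View pics/w4.png

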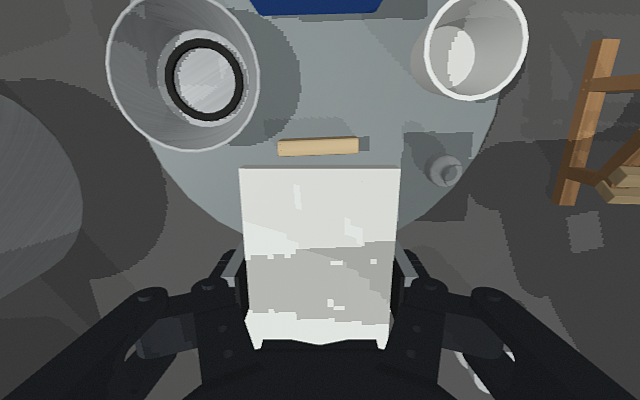

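The tile is held level by its long edges, face clear: corners near (240,168), (400,168) and the near end at about row 345. In the tool frame its underside is at z = -51 mm and its centre is at about (0.6, 0.6) mm. Next I carry it over the rack and pitch it 32 deg.

```bash
python3 -m pendant '[[[0,0.6,0],[0,0,0]],[[0,0.9,0],[0,0,0]],[[0,0.9,0],[0,0.64,0]],[[0,0.9,0],[0,0.64,0]],[[0,0.9,0],[0,0.64,0]],[[0,0.9,0],[0,0.64,0]],[[0,0.9,0],[0,0.64,0]],[[0,0.9,0],[0,0.64,0]]]'
python3 -m pendant '[[[0,0.9,0],[0,0.64,0]],[[0,0.9,0],[0,0.64,0]],[[0,0.9,0],[0,0.64,0]],[[0,0.9,0],[0,0.64,0]],[[0,0.9,0],[0,0,0]],[[0,0.5,0],[0,0,0]],[[0,0,0],[0,0,0]],[[0,0,0],[0,0,0]]]'
cat > rk.py <<'E'
from h import *
import sys
np.set_printoptions(precision=4,suppress=True)
s=observe(); print(s["time_s"],s["position"],s["tool_rot"].tolist())
for c in ["wrist","scene","side"]:
    im=get_image(c); cv2.imwrite(f"pics/{sys.argv[1]}_{c}.png",im["img"])
    for q in ["rack_slope","laid_tiles","laid_edge"]:
        print(c,q,[(round(d["conf"],2),np.round(d["point"],4).tolist()) for d in landmark_of(c,q)][:2])
    for d in regions_of(c,"laid_tiles")[:1]:
        p=mp(im,d["mask"]); p=p[(p[:,1]<-.25)&(p[:,2]>.04)]; np.save(f"laid_{c}.npy",p)
        if len(p)<50: continue
        u,sv,v=np.linalg.svd(p-p.mean(0),full_matrices=False); n=v[2]*np.sign(v[2][2])
        k=abs((p-p.mean(0))@n)<.004; p=p[k]; x=np.array([n[2],0,-n[0]])
        # rack x: steepest ascent
        x=-n*n[2]; x[2]+=1; x/=np.linalg.norm(x); y=np.cross(n,x); q=(p-p.mean(0))@np.c_[x,y]
        print(c,"laid",d["conf"],len(p),p.mean(0),"n",n,"tilt",np.degrees(np.arccos(n[2])),"yaw",np.degrees(np.arctan2(x[1],x[0])),cv2.minAreaRect((q*1000).astype(np.float32)))
E
python3 rk.py h1
```

```text
time_s: 11.58
position: [0.523, -0.0517, 0.1546]
tool_rot: [[0.942, -0.064, 0.33], [-0.06, -0.998, -0.022], [0.331, 0.001, -0.944]]
ft_force: [0.1, -0.3, -0.6]
grip_width: 0.0591
gripper_force: 32.9
time_s: 12.58
position: [0.5103, -0.249, 0.1541]
tool_rot: [[0.847, -0.063, 0.528], [-0.054, -0.998, -0.033], [0.53, -0.001, -0.848]]
ft_force: [-0.1, -0.7, -0.6]
grip_width: 0.0592
gripper_force: 32.9
12.575 [ 0.5103 -0.249   0.1541] [[0.8465820379441296, -0.06325054859920864, 0.5284867274892185], [-0.05397179748804721, -0.9979974999171096, -0.03298537911117671], [0.5295147760981497, -0.0005985491608690319, -0.8483005031429773]]
wrist rack_slope []
wrist laid_tiles []
wrist laid_edge []
wrist laid 0.97 15003 [ 0.537  -0.359   0.1031] n [-0.5261  0.0478  0.8491] tilt 31.887261911956134 yaw -5.1957483510283655 ((-6.619956970214844, 10.066154479980469), (120.06050109863281, 101.19383239746094), 89.86715698242188)
scene rack_slope [(0.68, [0.5032, -0.2256, 0.0644]), (0.24, [0.484, -0.2484, 0.1963])]
scene laid_tiles [(0.84, [0.4947, -0.2832, 0.0653])]
scene laid_edge [(0.78, [0.5398, -0.2873, 0.0945])]
scene laid 0.6 760 [ 0.546  -0.3561  0.1052] n [-0.5023  0.041   0.8637] tilt 30.260725361973225 yaw -4.6686109496726464 ((-13.302230834960938, 4.579105377197266), (117.75114440917969, 99.78652954101562), 89.1555404663086)
side rack_slope [(0.75, [0.5087, -0.2277, 0.0625]), (0.72, [0.4988, -0.2827, 0.0655])]
side laid_tiles [(0.59, [0.4971, -0.281, 0.068])]
side laid_edge [(0.88, [0.5384, -0.2901, 0.0963])]
side laid 0.8 838 [ 0.5365 -0.3362  0.0996] n [-0.5212  0.0645  0.851 ] tilt 31.67713479695315 yaw -7.059265226087853 ((-2.6692543029785156, -9.394363403320312), (99.972412109375, 126.83980560302734), 1.2839179039001465)
```

View pics/h1_wrist.png

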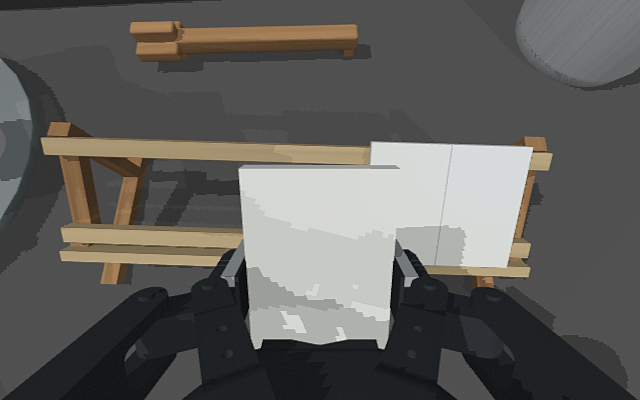

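The wrist view shows the laid tiles at (370..532, 142..268) with the free edge at about column 370, the rails and ledge to the left, and the held tile above. Measured rack yaw is -5.2 deg and tilt 31.9 deg. I'll fix the yaw, move to 75 mm beside the laid edge and go to about 20 mm above the plane.

```bash
python3 -m pendant '[[[0,-0.5,0],[-0.16,0,0.26]],[[0.04,-0.45,0],[0,0,0]],[[0,0,0.6],[0,0,0]],[[0,0,0.8],[0,0,0]],[[0,0,0.6],[0,0,0]],[[0,0,0.5],[0,0,0]],[[0,0,0],[0,0,0]],[[0,0,0],[0,0,0]]]'
cat > rel.py <<'E'
from h import *
import sys
np.set_printoptions(precision=2,suppress=True)
# rack axes and laid foot (world)
cy,sy,ct,st=np.cos(np.radians(-5.2)),np.sin(np.radians(-5.2)),np.cos(np.radians(32)),np.sin(np.radians(32))
B=np.array([[ct*cy,-sy,-st*cy],[ct*sy,cy,-st*sy],[st,0,ct]]); F=np.array([.4996,-.2853,.0664])
if __name__=="__main__":
    s=observe(); R=np.array(s["tool_rot"])
    T=s["position"]+R@np.array([.0006,.0006,-.051]); print(s["time_s"],"tile origin in laid frame, mm",(T-F)@B*1000,"TCP",(s["position"]-F)@B*1000)
    print("tool vs rack rotvec deg", cv2.Rodrigues(R.T@B@np.diag([1,-1,-1.]))[0].ravel()*57.3,"force rack axes",np.array(s["ft_force"])@B)
    for c in sys.argv[1:]:
        im=get_image(c); cv2.imwrite(f"pics/{s['time_s']:.2f}_{c}.png",im["img"])
        for q in ["tile","laid_tiles"]:
            for d in regions_of(c,q)[:2]:
                p=(mp(im,d["mask"])-F)@B*1000; p=p[(abs(p[:,1])<150)&(abs(p[:,2])<40)&(p[:,0]<130)&(p[:,0]>-30)]
                if len(p)<50: continue
                zm=np.median(p[:,2]); k=abs(p[:,2]-zm)<4; p=p[k]; A=np.c_[p[:,:2],np.ones(len(p))]
                print(c,q,round(d["conf"],2),len(p),"z",zm,"slope",np.linalg.lstsq(A,p[:,2],rcond=None)[0][:2]*57.3,"min",p.min(0),"max",p.max(0),cv2.minAreaRect(p[:,:2].astype(np.float32)))
E
python3 rel.py wrist side
```

```text
time_s: 14.32
position: [0.5673, -0.2173, 0.0709]
tool_rot: [[0.844, -0.091, 0.528], [-0.077, -0.996, -0.048], [0.53, 0.0, -0.848]]
ft_force: [0.3, 0.3, -1.1]
grip_width: 0.0596
gripper_force: 33.0
14.325 tile origin in laid frame, mm [54.88 73.26 22.35] TCP [ 54.31  73.84 -28.65]
tool vs rack rotvec deg [ 0.01 -0.03 -0.01] force rack axes [-0.31  0.28 -1.09]
wrist tile 0.61 25907 z 29.14133576738556 slope [-0.03 -0.01] min [22.83 43.26 25.16] max [105.25 104.17  31.46] ((64.18101501464844, 73.62332153320312), (82.38806915283203, 60.773582458496094), 0.31770244240760803)
wrist laid_tiles 0.97 26612 z 7.720645629709233 slope [ 0.02 -0.3 ] min [ -2.05 -96.34   3.73] max [100.9    1.09  10.2 ] ((49.40324783325195, -47.69049835205078), (97.55255889892578, 102.76094818115234), 89.85186004638672)
side tile 0.94 430 z 27.419482120796854 slope [-0.09 -0.38] min [ 4.17 41.36 23.51] max [104.6  108.8   31.12] ((54.356693267822266, 74.8830795288086), (67.39411926269531, 100.40544891357422), 89.72250366210938)
side laid_tiles 0.82 473 z 6.127598019694601 slope [-0.04 -0.21] min [  -0.05 -120.06    2.18] max [99.86  5.94  9.83] ((50.15694046020508, -57.186092376708984), (125.02593994140625, 100.24544525146484), 89.21223449707031)
```

```bash
python3 -m pendant '[[[0,0,0.25],[0,0,0]],[[0,0,0.2],[0,0,0]],[[0,0,0],[0,0,0]],[[0,0,0.025],[0,0,0]],[[0,0,0],[0,0,0]]]'; python3 rel.py
python3 -m pendant '[[[0,0,0.02],[0,0,0]],[[0,0,0],[0,0,0]]]'; python3 rel.py
```

```text
time_s: 15.25
position: [0.5774, -0.2181, 0.0542]
tool_rot: [[0.844, -0.091, 0.528], [-0.077, -0.996, -0.048], [0.53, -0.0, -0.848]]
ft_force: [-0.3, -0.2, -1.0]
grip_width: 0.0595
gripper_force: 33.0
15.25 tile origin in laid frame, mm [54.69 73.36  2.84] TCP [ 54.09  73.96 -48.16]
tool vs rack rotvec deg [-0.   -0.   -0.01] force rack axes [-0.79 -0.26 -0.71]
time_s: 15.5
position: [0.5778, -0.2182, 0.0535]
tool_rot: [[0.844, -0.091, 0.528], [-0.077, -0.996, -0.048], [0.53, -0.0, -0.848]]
ft_force: [0.1, -0.2, -1.5]
grip_width: 0.0594
gripper_force: 33.0
15.5 tile origin in laid frame, mm [54.68 73.33  2.04] TCP [ 54.08  73.93 -48.96]
tool vs rack rotvec deg [-0.   -0.01 -0.01] force rack axes [-0.73 -0.22 -1.37]
```

```bash
for i in 1 ; do python3 -m pendant '[[[0,0,0.02],[0,0,0]],[[0,0,0],[0,0,0]]]' | grep -E 'ft|time'; python3 rel.py; python3 -m pendant '[[[0,0,0.02],[0,0,0]],[[0,0,0],[0,0,0]]]' | grep -E 'ft|time'; python3 rel.py; done
```

```text
time_s: 15.75
ft_force: [0.5, 0.5, -1.0]
15.75 tile origin in laid frame, mm [54.64 73.34  1.17] TCP [ 54.04  73.94 -49.83]
tool vs rack rotvec deg [-0.    0.   -0.02] force rack axes [-0.12  0.5  -1.08]
time_s: 16.0
ft_force: [-3.3, 0.1, 2.9]
16.0 tile origin in laid frame, mm [54.67 73.37  0.62] TCP [ 54.08  73.96 -50.38]
tool vs rack rotvec deg [ 0.01 -0.01 -0.01] force rack axes [-1.23 -0.15  4.18]
```

```bash
python3 -m pendant '[[[-0.05,0,0],[0,0,0]],[[-0.03,0,0],[0,0,0]],[[0,0,0],[0,0,0]]]' | grep -E 'ft|time'; python3 rel.py; python3 -m pendant '[[[-0.025,0,0],[0,0,0]],[[0,0,0],[0,0,0]]]' | grep -E 'ft|time'; python3 rel.py
```

```text
time_s: 16.38
ft_force: [-1.1, 0.6, 5.4]
16.375 tile origin in laid frame, mm [51.79 73.08  0.6 ] TCP [ 51.23  73.64 -50.4 ]
tool vs rack rotvec deg [ 0.04 -0.05 -0.01] force rack axes [1.87 0.52 5.22]
time_s: 16.62
ft_force: [-0.1, 0.1, 5.2]
16.625 tile origin in laid frame, mm [50.97 73.03  0.6 ] TCP [ 50.43  73.59 -50.41]
tool vs rack rotvec deg [ 0.05 -0.07 -0.01] force rack axes [2.7  0.11 4.48]
```

```bash
python3 -m pendant '[[[-0.025,0,0],[0,0,0]],[[0,0,0],[0,0,0]]]' | grep -E 'time'; python3 rel.py; python3 -m pendant '[[[-0.02,0,0],[0,0,0]],[[0,0,0],[0,0,0]]]' | grep -E 'time'; python3 rel.py wrist
```

```text
time_s: 16.88
16.875 tile origin in laid frame, mm [50.88 72.92  0.62] TCP [ 50.43  73.47 -50.38]
tool vs rack rotvec deg [ 0.06 -0.17 -0.06] force rack axes [5.86 0.87 1.67]
time_s: 17.12
17.125 tile origin in laid frame, mm [50.88 72.87  0.7 ] TCP [ 50.5   73.4  -50.31]
tool vs rack rotvec deg [ 0.08 -0.25 -0.06] force rack axes [11.    3.36  0.12]
wrist tile 0.7 26029 z 7.491436495404472 slope [ 0.01 -0.08] min [19.21 42.23  3.5 ] max [101.38 104.21  10.54] ((60.57623291015625, 73.193115234375), (82.13721466064453, 61.97697067260742), 0.5806556344032288)
wrist laid_tiles 0.89 24385 z 7.677766666335947 slope [ 0.02 -0.44] min [ -0.6  -74.14   3.68] max [100.96   1.01   9.9 ] ((48.932037353515625, -30.990371704101562), (116.0472183227539, 59.856388092041016), 14.366944313049316)
```

```bash
python3 -m pendant '[[[0.01,0,0.015],[0,0,0]],[[0,0,0],[0,0,0]]]' | grep time; python3 rel.py; python3 -m pendant '[[[0,0,0],[0,0,0]],[[0,0,0],[0,0,0]],[[0,0,0],[0,0,0]]]' 1 | grep -E 'time|grip'; python3 rel.py wrist
```

```text
time_s: 17.52
17.525 tile origin in laid frame, mm [50.88 72.88  0.56] TCP [ 50.48  73.4  -50.45]
tool vs rack rotvec deg [ 0.09 -0.22 -0.05] force rack axes [ 6.58  2.65 10.27]
time_s: 17.9
grip_width: 0.0855
gripper_force: 0.0
17.9 tile origin in laid frame, mm [48.69 73.45 -0.42] TCP [ 48.06  74.07 -51.42]
tool vs rack rotvec deg [-0.03  0.04 -0.02] force rack axes [0.09 0.14 0.04]
wrist tile 0.96 26928 z 7.410076925530739 slope [-0.01 -0.17] min [17.97 42.9   3.42] max [101.42 103.81   9.64] ((59.71958923339844, 73.25626373291016), (60.607913970947266, 83.12273406982422), 89.63753509521484)
wrist laid_tiles 0.8 22628 z 7.665439232173253 slope [ 0.01 -0.48] min [ -0.12 -71.17   3.67] max [100.81   0.99  10.07] ((51.04496383666992, -33.236778259277344), (103.69595336914062, 69.05142974853516), 3.879973888397217)
```

The tile is released and seated: its upper edge is level with the laid tiles and it is square within about 0.5 deg. Next I retreat, shut the fingers and come down on its +y side to push with a finger back.

```bash
python3 -m pendant '[[[0,0,-0.4],[0,0,0]],[[0,0,-0.6],[0,0,0]],[[0,0,-0.5],[0,0,0]],[[-0.08,-0.7,0],[0,0,0]],[[0,-0.78,0],[0,0,0]],[[0,0,0],[0,0,0]]]' | grep time
python3 -m pendant '[[[0,0,0],[0,0,0]],[[0,0,0],[0,0,0]],[[0,0,0],[0,0,0]],[[0,0,0],[0,0,0]],[[0,0,0],[0,0,0]]]' 0 20| grep -E 'time|grip'
cat > fin.py <<'E'
from rel import *
s=observe(); R=np.array(s["tool_rot"])
for c in ["side","scene","wrist"]:
    im=get_image(c); v,u=np.nonzero((im["range_z"]>0)&(im["img"].max(2)<120)); p=P(im,u,v); t=(p-s["position"])@R*1000
    k=(abs(t[:,0])<25)&(abs(t[:,1])<50)&(t[:,2]>-110)&(t[:,2]<-15); t=t[k]
    if len(t)<10: continue
    print(c,"tip",np.sort(t[:,2])[-5:])
    for a in range(-70,-20,10):
        q=t[(t[:,2]>=a)&(t[:,2]<a+10)]
        if len(q)>4: print("  z",a,"y",np.percentile(q[:,1],[2,98]),"x",np.percentile(q[:,0],[2,98]),len(q))
E
python3 rel.py wrist; python3 fin.py
```

```text
time_s: 18.8
time_s: 19.42
grip_width: -0.0001
gripper_force: 0.0
19.425 tile origin in laid frame, mm [ 45.81 132.43  59.76] TCP [ 45.2  133.03   8.76]
tool vs rack rotvec deg [-0.    0.01 -0.02] force rack axes [0.61 0.14 0.15]
wrist tile 0.66 15311 z 7.365082725497401 slope [ 0.01 -0.27] min [ 0.72 42.65  3.38] max [101.32 103.59   9.77] ((51.01709747314453, 73.08372497558594), (60.778045654296875, 100.4599609375), 89.82764434814453)
wrist laid_tiles 0.72 18294 z 7.103153819401782 slope [ 0.66 -0.93] min [ -9.95 -76.35   3.11] max [100.82 103.23   9.96] ((38.92436218261719, 13.360580444335938), (119.03700256347656, 165.75186157226562), 7.488949298858643)
wrist laid_tiles 0.69 15870 z 7.602304645715412 slope [ 0.09 -0.58] min [ -1.69 -74.03   3.6 ] max [100.82   1.81   9.96] ((49.599281311035156, -36.08051681518555), (102.68657684326172, 75.47889709472656), 0.2326151579618454)
side tip [-36.1  -35.4  -35.22 -34.18 -33.76]
  z -70 y [-15.05   1.45] x [-3.7 13.1] 6
  z -60 y [-16.17  -7.73] x [-3.74  8.17] 22
  z -50 y [-15.78  -6.04] x [-3.79  8.55] 21
  z -40 y [-16.46  -7.17] x [-3.02  8.43] 13
scene tip [-27.75 -27.38 -27.07 -26.99 -26.96]
  z -70 y [-15.35  20.62] x [-3.13 13.49] 59
  z -60 y [-12.28  15.32] x [-6.9   9.02] 34
  z -50 y [-12.63  15.29] x [-6.09  8.7 ] 33
  z -40 y [-12.24  14.22] x [-6.2   8.98] 26
  z -30 y [-4.01  7.71] x [-9.89  8.41] 9
wrist tip [-32.28 -32.23 -32.08 -32.06 -31.9 ]
  z -70 y [-14.56  12.47] x [-8.27 14.36] 669
  z -60 y [-13.16  13.38] x [ 8.38 13.38] 445
  z -50 y [-13.01  13.38] x [ 8.36 13.37] 413
  z -40 y [-12.13  12.64] x [ 8.51 13.43] 188
```

```bash
ls -t pics | head -1; cp "pics/$(ls -t pics | grep wrist | head -1)" pics/now.png
```

```text
19.43_wrist.png
```

View pics/now.png

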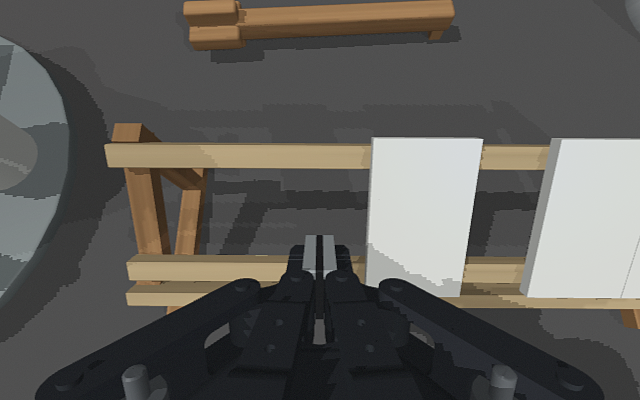

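The view shows the tile lying on both rails at (368..482, 138..296), the laid tiles from column about 525, and the shut fingers at (320,240) clear on the left. I'll go down and approach the edge.

```bash
python3 -m pendant '[[[0,0,0.4],[0,0,0]],[[0,0,0.4],[0,0,0]],[[0,0,0.3],[0,0,0]],[[0,0,0],[0,0,0]],[[0,0,0],[0,0,0]]]'; python3 rel.py
python3 -m pendant '[[[0,0.15,0],[0,0,0]],[[0,0.1,0],[0,0,0]],[[0,0,0],[0,0,0]]]' | grep time; python3 rel.py wrist
```

```text
time_s: 20.35
position: [0.5685, -0.1578, 0.0606]
tool_rot: [[0.845, -0.091, 0.528], [-0.077, -0.996, -0.048], [0.53, -0.0, -0.848]]
ft_force: [-0.4, -0.5, -0.8]
grip_width: 0.0003
gripper_force: 0.0
20.35 tile origin in laid frame, mm [ 45.88 132.59  15.82] TCP [ 45.28 133.2  -35.18]
tool vs rack rotvec deg [-0.01  0.   -0.01] force rack axes [-0.68 -0.49 -0.46]
time_s: 20.72
20.725 tile origin in laid frame, mm [ 45.96 122.01  15.99] TCP [ 45.38 122.59 -35.01]
tool vs rack rotvec deg [ 0.03 -0.02 -0.05] force rack axes [0.25 0.04 0.18]
wrist tile 0.77 20054 z 7.373820464014159 slope [ 0.01 -0.26] min [ 1.65 42.43  3.38] max [101.29 103.45   9.6 ] ((51.46394348144531, 72.98899841308594), (60.89113235473633, 99.54953002929688), 89.75706481933594)
wrist laid_tiles 0.69 11744 z 7.420481151630747 slope [ 0.15 -2.16] min [ -3.37 -39.49   3.42] max [100.78   2.05   9.94] ((46.8026008605957, -7.551826477050781), (108.6126480102539, 39.02154541015625), 14.55361270904541)
```

```bash
python3 -m pendant '[[[0,0.05,0],[0,0,0]],[[0,0.05,0],[0,0,0]],[[0,0.05,0],[0,0,0]],[[0,0.05,0],[0,0,0]],[[0,0.1,0],[0,0,0]],[[0,0.1,0],[0,0,0]],[[0,0.1,0],[0,0,0]],[[0,0.1,0],[0,0,0]]]' | grep time; python3 rel.py wrist
```

```text
time_s: 21.88
21.875 tile origin in laid frame, mm [45.79 98.28 15.82] TCP [ 45.18  98.88 -35.18]
tool vs rack rotvec deg [-0.    0.   -0.02] force rack axes [0.01 0.36 1.18]
wrist tile 0.59 19399 z 7.459963268978676 slope [-0.02 -0.2 ] min [ 1.62 24.37  3.46] max [101.16  85.08   9.7 ] ((51.37812805175781, 54.76013946533203), (60.69110870361328, 99.46404266357422), 89.86695098876953)
wrist laid_tiles 0.91 21516 z 7.598367187541845 slope [ 0.04 -0.76] min [ -0.2  -62.84   3.6 ] max [100.79   1.23   9.8 ] ((50.30287551879883, -30.937740325927734), (64.1133041381836, 100.89749908447266), 89.8276138305664)
```

```bash
python3 -m pendant '[[[0,0.08,0],[0,0,0]],[[0,0.08,0],[0,0,0]],[[0,0.08,0],[0,0,0]],[[0,0.08,0],[0,0,0]],[[0,0.08,0],[0,0,0]],[[0,0.05,0],[0,0,0]],[[0,0.05,0],[0,0,0]],[[0,0,0],[0,0,0]]]' | grep time; python3 rel.py wrist
```

```text
time_s: 23.02
23.025 tile origin in laid frame, mm [45.9  78.29 15.78] TCP [ 45.3   78.87 -35.22]
tool vs rack rotvec deg [ 0.02 -0.01 -0.02] force rack axes [-0.74 -0.36  0.2 ]
wrist tile 0.9 19310 z 7.523160209795222 slope [-0.01 -0.19] min [2.99 3.92 3.53] max [101.26  65.22  10.05] ((52.12989044189453, 34.77815246582031), (60.92599105834961, 98.03453826904297), 89.44624328613281)
wrist laid_tiles 0.96 29068 z 7.681778701081598 slope [ 0.03 -0.41] min [ -0.84 -82.21   3.68] max [100.82   1.11   9.8 ] ((50.00040817260742, -40.521244049072266), (101.79913330078125, 83.17510986328125), 0.12029968202114105)
```

```bash
python3 -m pendant '[[[0,0.03,0],[0,0,0]],[[0,0.025,0],[0,0,0]],[[0,0,0],[0,0,0]]]' | grep -E 'time'; python3 rel.py
python3 -m pendant '[[[0,0.015,0],[0,0,0]],[[0,0,0],[0,0,0]]]' | grep -E 'time'; python3 rel.py
python3 -m pendant '[[[0,0.01,0],[0,0,0]],[[0,0,0],[0,0,0]]]' | grep -E 'time'; python3 rel.py
```

```text
time_s: 23.55
23.55 tile origin in laid frame, mm [45.78 76.33 15.77] TCP [ 45.18  76.94 -35.23]
tool vs rack rotvec deg [-0.    0.01 -0.02] force rack axes [0.08 0.37 0.51]
time_s: 23.8
23.8 tile origin in laid frame, mm [45.81 75.71 15.8 ] TCP [ 45.21  76.31 -35.2 ]
tool vs rack rotvec deg [ 0.    0.   -0.02] force rack axes [-0.01  0.66 -0.37]
time_s: 24.05
24.05 tile origin in laid frame, mm [45.85 75.33 15.79] TCP [ 45.25  75.93 -35.21]
tool vs rack rotvec deg [-0.   -0.   -0.02] force rack axes [-0.63  1.45  1.32]
```

```bash
python3 -m pendant '[[[0,0.01,0],[0,0,0]],[[0,0,0],[0,0,0]]]' | grep -E 'time'; python3 rel.py
python3 -m pendant '[[[0,0.01,0],[0,0,0]],[[0,0,0],[0,0,0]]]' | grep -E 'time'; python3 rel.py wrist
```

```text
time_s: 24.3
24.3 tile origin in laid frame, mm [45.84 74.92 15.8 ] TCP [ 45.24  75.53 -35.2 ]
tool vs rack rotvec deg [-0.   -0.   -0.02] force rack axes [-0.76  0.42  0.77]
time_s: 24.55
24.55 tile origin in laid frame, mm [45.86 74.5  15.81] TCP [ 45.26  75.1  -35.19]
tool vs rack rotvec deg [ 0.   -0.   -0.01] force rack axes [-0.59 -0.29  1.47]
wrist tile 0.77 19481 z 7.535509614348893 slope [-0.01 -0.18] min [ 1.55 -0.58  3.54] max [101.19  61.7    9.94] ((51.3274040222168, 30.556568145751953), (62.32624816894531, 99.38339233398438), 89.6183090209961)
wrist tile 0.45 31179 z 7.5138083296150855 slope [ 0.27 -0.15] min [-10.55 -91.2    3.53] max [100.75 133.85   9.99] ((48.9388427734375, 18.66535186767578), (225.23797607421875, 110.53089141845703), 87.14618682861328)
wrist laid_tiles 0.62 30161 z 7.723785618225388 slope [ 0.03 -0.2 ] min [ -2.36 -85.62   3.77] max [100.75   2.05   9.99] ((49.235687255859375, -41.73373794555664), (103.29768371582031, 87.43814849853516), 0.19562122225761414)
```

Nearly flush. I'll keep going in small steps until the contact force rises.

```bash
python3 -m pendant '[[[0,0.01,0],[0,0,0]],[[0,0,0],[0,0,0]]]' | grep -E 'time'; python3 rel.py | tail -1
python3 -m pendant '[[[0,0.008,0],[0,0,0]],[[0,0,0],[0,0,0]]]' | grep -E 'time'; python3 rel.py| tail -1
```

```text
time_s: 24.95
tool vs rack rotvec deg [-0.    0.   -0.02] force rack axes [0.26 1.19 1.27]
time_s: 25.2
tool vs rack rotvec deg [-0.    0.   -0.01] force rack axes [-0.17  1.49  0.92]
```

```bash
python3 -m pendant '[[[0,0.008,0],[0,0,0]],[[0,0,0],[0,0,0]]]' | grep -E 'time'; python3 rel.py wrist
```

```text
time_s: 25.45
25.45 tile origin in laid frame, mm [45.83 73.48 15.8 ] TCP [ 45.23  74.08 -35.2 ]
tool vs rack rotvec deg [-0.   -0.   -0.02] force rack axes [-0.39  0.37  0.95]
wrist tile 0.9 19422 z 7.54122195322079 slope [-0.02 -0.17] min [ 1.35 -0.43  3.57] max [101.22  60.31   9.89] ((51.239646911621094, 30.042076110839844), (60.6121711730957, 99.63426208496094), 89.68003845214844)
wrist tile 0.27 14356 z 7.559581282203904 slope [ 0.06 -0.12] min [6.17 4.54 5.08] max [95.89 55.25  9.89] ((51.026329040527344, 29.888545989990234), (89.72023010253906, 50.69684600830078), 0.03496064990758896)
wrist laid_tiles 0.94 30062 z 7.72804905492224 slope [ 0.   -0.14] min [ -0.59 -86.75   3.78] max [100.82   0.94  10.  ] ((50.12527084350586, -42.8616943359375), (101.68191528320312, 87.40422821044922), 0.21070337295532227)
```

```bash
python3 -m pendant '[[[0,0.008,0],[0,0,0]],[[0,0,0],[0,0,0]]]' | grep -E 'time'; python3 rel.py 
python3 -m pendant '[[[0,0.008,0],[0,0,0]],[[0,0,0],[0,0,0]]]' | grep -E 'time'; python3 rel.py
```

```text
time_s: 25.85
25.85 tile origin in laid frame, mm [45.81 73.22 15.8 ] TCP [ 45.2   73.82 -35.2 ]
tool vs rack rotvec deg [-0.01  0.   -0.01] force rack axes [-0.66  1.05 -0.14]
time_s: 26.1
26.1 tile origin in laid frame, mm [45.75 73.12 15.79] TCP [ 45.13  73.75 -35.21]
tool vs rack rotvec deg [-0.04  0.01 -0.02] force rack axes [-0.9   2.43  1.15]
```

```bash
python3 -m pendant '[[[0,0.008,0],[0,0,0]],[[0,0,0],[0,0,0]]]' | grep -E 'time'; python3 rel.py
```

```text
time_s: 26.35
26.35 tile origin in laid frame, mm [45.71 73.05 15.79] TCP [ 45.09  73.71 -35.21]
tool vs rack rotvec deg [-0.07  0.02 -0.01] force rack axes [0.32 5.09 1.78]
```

```bash
python3 -m pendant '[[[0,0.007,0],[0,0,0]],[[0,0,0],[0,0,0]]]' | grep -E 'time'; python3 rel.py wrist
python3 - <<'E'
import cv2,glob,os
f=max(glob.glob("pics/*_wrist.png"),key=os.path.getmtime); i=cv2.imread(f)
cv2.imwrite("pics/z.png",cv2.resize(i[120:310,300:500],None,fx=3,fy=3,interpolation=cv2.INTER_CUBIC))
E
```

```text
time_s: 26.6
26.6 tile origin in laid frame, mm [45.72 72.98 15.8 ] TCP [ 45.09  73.66 -35.2 ]
tool vs rack rotvec deg [-0.09  0.02 -0.01] force rack axes [0.51 6.21 1.16]
wrist tile 0.73 19449 z 7.5389162671237475 slope [-0.02 -0.22] min [ 1.98 -0.71  3.55] max [101.05  60.03   9.87] ((51.503143310546875, 29.662736892700195), (60.77439498901367, 98.95610046386719), 89.7769546508789)
wrist laid_tiles 0.75 30168 z 7.736352569323559 slope [ 0.01 -0.14] min [ -0.66 -87.1    3.75] max [100.91   0.37  10.11] ((50.12579345703125, -43.363548278808594), (101.57870483398438, 87.46563720703125), 0.0016096815234050155)
```

View pics/z.png

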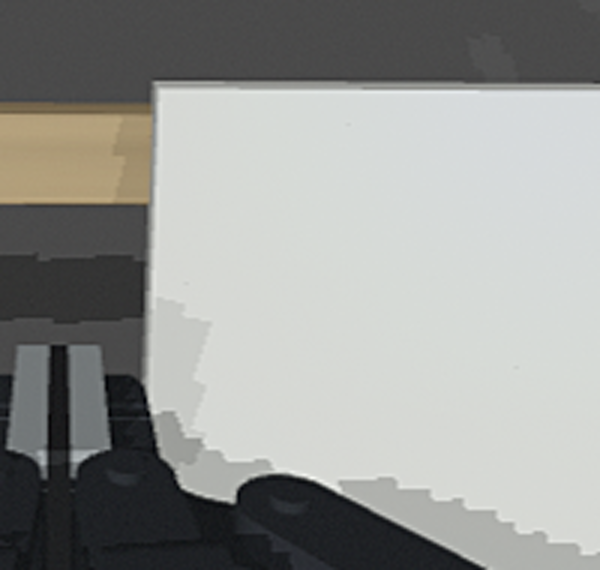

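The crop shows no visible seam between the loose tile and the laid tiles, and their upper edges are in line at crop row about 85. Contact force is 6 N. I'll back off sideways, lift away and do a last check.

```bash
python3 -m pendant '[[[0,-0.1,0],[0,0,0]],[[0,-0.4,0],[0,0,0]],[[0,-0.3,-0.3],[0,0,0]],[[0,0,-0.8],[0,0,0]],[[0,0,-0.8],[0,0,0]],[[0,0.3,-0.8],[0,0,0]],[[0,0.5,-0.4],[0,0,0]],[[0,0,0],[0,0,0]]]'
python3 rel.py wrist
python3 - <<'E'
from h import *
import glob,os
f=max(glob.glob("pics/*_wrist.png"),key=os.path.getmtime); i=cv2.imread(f); cv2.imwrite("pics/last.png",i)
E
```

```text
time_s: 27.75
position: [0.4976, -0.2126, 0.1667]
tool_rot: [[0.843, -0.093, 0.529], [-0.078, -0.996, -0.051], [0.532, 0.002, -0.847]]
ft_force: [-0.6, 0.2, 0.3]
grip_width: -0.0
gripper_force: 0.0
27.75 tile origin in laid frame, mm [ 46.38  71.71 140.56] TCP [45.88 72.18 89.56]
tool vs rack rotvec deg [ 0.14 -0.11 -0.05] force rack axes [-0.4   0.14  0.57]
wrist tile 0.56 8225 z 7.526330062678343 slope [ 0.02 -0.18] min [-1.13 -1.14  3.55] max [101.13  60.05  10.68] ((49.943241119384766, 29.416885375976562), (61.03167724609375, 102.16141510009766), 89.67274475097656)
wrist laid_tiles 0.67 16314 z 7.789087599382383 slope [ 0.07 -0.15] min [  -1.77 -120.41    4.62] max [100.46   0.9   10.53] ((49.344173431396484, -59.75350570678711), (121.30577087402344, 102.23229217529297), 89.98815155029297)
wrist laid_tiles 0.34 18588 z 7.361597908846896 slope [ 0.66 -0.38] min [ -10.09 -141.85    3.37] max [100.46 149.94  10.53] ((45.283504486083984, 3.9747161865234375), (291.79766845703125, 110.50037384033203), 89.91236877441406)
```

View pics/last.png

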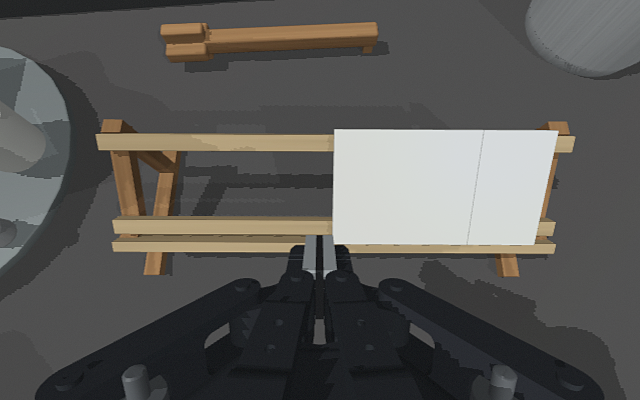

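The three tiles form one block at (333..556, 129..245), with their lower edges on the ledge. The laid tiles have not moved and the gripper is clear.

```bash
python3 -c "
from rig import *
print(close_job())"
```

```text
the job is handed in; nothing more can be done
None
```

The loose tile lies on the rack with its lower edge on the ledge, flush and square against the laid tiles with no visible gap; they did not move, only its edges were gripped and pushed, and I handed the job in at about 28 s.

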